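Unlock and start the drum mill in the sweet shop

TASK

Start the soybean mill that has the squat steel drum: slide the lock tab that covers its button all the way to the other end of its track, then press the round button that was under it fully down for a moment and let it come back up. Leave the tab slid aside, and do not touch the other mill, the one with the tall clear jar.

Things in the scene. Friction and masses are not known exactly. Their poses are not given: they have to be found in the camera images.
- drum_mill: The mill to start: a fixed white base, 140 (x) by 250 (y) by 70 mm high, origin at the centre of its underside, x along the tab's track, z up. At x 0, y +62 mm stands a squat steel drum, 116 mm across, its knob's top 168 mm above the table. At the other end of the flat top, on the line y = -75 mm, are the button (at x -30 mm) and its tab, with rails 3 mm high 29 mm to either side.
- drum_lock (a joint): Travel of the drum mill's tab along the mill's +x, in m: 0 = over the button, 0.060 = end stop. About 2 N of friction; stays where left; starts within 5 mm of 0. A black plate 46 (x) by 62 (y) mm, its top 84 mm above the table, with a grey fin in its middle: 14 mm thick (x), 32 mm wide (y), from 84 to 108 mm above the table; fin centre at x = -30 mm + travel, y = -75 mm in the mill's frame.
- drum_button (a joint): Depth of the drum mill's button, in m: 0 = up, 0.006 = fully down. A round white push button 36 mm across at x -30, y -75 mm in the mill's frame, its top 79 mm above the table when up; pressed straight down against a spring (2 N to start, 5 N fully down), it comes back by itself. While the tab is over it nothing can reach it.
- jar_mill: The other mill, to be left alone: the same base, tab and button with the same frame, but with a tall clear jar with a black lid, 98 mm across, up to 232 mm above the table, in place of the drum.

How it is judged:
By the outcome, as a careful person would: the job done as asked, in the order asked, and still so for the second after the job is handed in, with the robot touching nothing.
It also fails if it takes over 35 s, if anything falls off the work surface, if the arm or the gripper's body presses on something with over 40 N, if the wrist force passes 120 N, or if a joint passes its speed limit or range.

ROBOT

A 7-joint arm with a two-finger parallel gripper is mounted at the origin on the work surface. World frame = base frame: x ahead of the robot, y to its left, z up, the work surface at z = 0. Lengths are in mm, angles in rad, forces in N, time in s.
With the tool pointing down it reaches from about 400 to 925 mm from the base axis. Payload 4.1 kg.
Tool frame: the origin (TCP) lies midway between the tips of the shut fingers; the grasp point (between the pads) lies 19 mm behind it; x points along the fingers, z is the direction in which the jaws open and shut, and the axes are right-handed (so a half turn about x gives the same grasp; the last joint's range is limited). The gripper opens to 85 mm and grips with 20 to 120 N. Pads are 22 mm wide; open, the fingers measure 114 mm over their backs; the gripper's body (76 mm by 85 mm) begins 54 mm behind the grasp point. The pads swing forward as they close: fully open they stand 13 mm farther back than shut.
Start: joints at [1.176, 0.398, 0.045, 1.537, -0.019, 1.207, -0.051], TCP at [189.515, -621.794, 231.347] pointing down, gripper open.
Joint ranges: [-2.82, 2.82], [-0.49, 2.23], [-1.37, 1.46], [0, 2.46], [-1.36, 4.5], [0.23, 2], [-2.94, 2.94]. Speed limits (rad/s): [2.57, 2.57, 3.14, 3.14, 3.14, 3.14, 3.14].

INTERFACE

Orientations are given as a rotation vector (axis times angle).
In Python, from cell import r gives the robot as it stands.
- The arm moves only by the shell command python3 -m jog 'ROWS' [FORCE]. ROWS is JSON, a list of rows, each a list of 5 numbers: the gripper's target within -1 to 1 (fully open at 1, half-way at 0, shut at -1), then the shift along the tool's x, y, z scaled (see below), then the turn about the tool's x scaled (see below). In form: [[hand, x, y, z, turn], ...]. A call has 1 to 5 rows; each row is the pose to reach, as a shift and turn from the pose measured when the call began, along the tool's axes at that moment; what a row does not reach only later rows make up. The controller multiplies each number of a shift by 100 cm and each number of a turn by pi/4 rad. A row lasts 1/12 s, in which the tool goes at most 41.7 mm and 7.16 degrees, less where a joint would pass 70% of its speed; a pose out of reach is approached as far as the arm can. A call with a number of a shift or a turn outside -1 to 1 is refused whole. A call with a gripper value outside its range is refused whole. The fingers move at their own pace and stop on an object; FORCE is the grip in N (left out, the last holds). Time passes only in rows, so rows that repeat a pose let the fingers close. It gives the time, the measured TCP pose, the force and the opening at its end, in the units of the state.
- r.state(): the state, without advancing time (a new reading comes with each control period).
- r.get_image(name): name is "scene" or "top" or "wrist"; returns (picture, depth): 420x560x3 uint8, red, green, blue; 420x560 float32, mm along the optical axis (not along the pixel's ray), 0 where there is no reading.
- r.calibration(name): a dict with "camera_matrix" (3x3 intrinsics, pixels), "rvec" (rotation vector, rad) and "tvec" (3), from world to camera coordinates, as OpenCV has them; the wrist camera has in their place "hand_eye" (4x4, takes a point from camera to tool coordinates, whose origin is the TCP and whose axes are the tool frame's). Camera axes: x right, y down, z forward; pixel columns grow to the right and rows downward; lengths in mm; the calibration is good to about 2 mm. The wrist camera is an equidistant fisheye: a pixel r from the principal point sees the ray r / f radians off the axis. A picture is of the moment at which its call begins: read the wrist's pose just before it. calibration takes no time and is no camera call.
- r.hand_in(): hands the job in, once; it reports no verdict.
The state is a dict: "clock": time; "joints": joint angles; "qvel": joint speeds; "joint_torque": joint torques, N m; "ee_pos": TCP position; "orientation": TCP orientation; "contact_force": force on the tool from outside, world axes, zero at the start; "wrist_torque": the same for the moment, N m; "grip_width": finger opening in mm.
Only numpy, scipy, OpenCV 4.12 (cv2) and the standard library are available. Lean on these libraries where they do the work, as an engineer would, in place of code of your own. Each camera call takes 0.05 s, during which the arm holds its last target.

## Working session

There is one attempt and no reset: what is moved stays moved. The work goes in short steps, Python scripts to look and compute and a shell command to move; the robot and the scene stay as the last step left them, time stands still between calls to the robot, and variables do not carry over. Pictures are saved under pics/ and viewed, and the job is handed in when it is done.

```bash
ls; mkdir -p pics
python3 - <<'E'
from cell import r
import cv2
for n in ("scene","top","wrist"):
    s=r.state()
    im,d=r.get_image(n); cv2.imwrite(f"pics/{n}0.png",im[:,:,::-1])
    import numpy as np; np.save(f"pics/{n}0.npy",d)
print(s); 
for n in ("scene","top","wrist"): print(n,r.calibration(n))
E
```

```text
pics
{'clock': 0.1, 'joints': array([ 1.17600279,  0.39913498,  0.04504697,  1.53774448, -0.01871876,
        1.20693485, -0.05070524]), 'qvel': array([-4.82410643e-04, -3.15392362e-03, -6.47854216e-04, -2.70348706e-03,
        2.18334454e-03,  2.79747372e-04, -5.07661624e-05]), 'joint_torque': array([ 4.28563610e-03, -4.76264441e+01,  1.37053583e+00, -2.54952049e+01,
        1.19569324e-02,  4.88369929e-03,  6.14502923e-06]), 'ee_pos': array([ 189.3291352 , -621.21239023,  230.36086332]), 'orientation': array([ 0.98955801,  1.33631739, -0.98793045]), 'contact_force': array([-0.33058827,  0.8146263 , -0.05854743]), 'wrist_torque': array([ 0.04513273,  0.06140477, -0.02553919]), 'grip_width': 85.17244735365871}
scene {'camera_matrix': array([[523.76652397,   0.        , 282.94383516],
       [  0.        , 523.76652397, 206.07097472],
       [  0.        ,   0.        ,   1.        ]]), 'rvec': array([ 2.58640164,  1.17203069, -0.1845418 ]), 'tvec': array([-350.19157143, -365.55211606, 1007.1978511 ])}
top {'camera_matrix': array([[404.72311768,   0.        , 280.54400005],
       [  0.        , 404.72311768, 215.31796776],
       [  0.        ,   0.        ,   1.        ]]), 'rvec': array([ 2.13829948, -2.1366326 ,  0.13987018]), 'tvec': array([-32.23717853, 529.87782777, 676.72970762])}
wrist {'camera_matrix': array([[325.1922621 ,   0.        , 283.11724634],
       [  0.        , 325.1922621 , 210.45310325],
       [  0.        ,   0.        ,   1.        ]]), 'hand_eye': array([[ 6.32658586e-04, -3.11649668e-01,  9.50196866e-01,
        -1.43564359e+02],
       [-2.69280749e-05, -9.50197061e-01, -3.11649714e-01,
         7.92870807e+01],
       [ 9.99999800e-01,  1.71580895e-04, -6.09542455e-04,
         1.94972835e-02],
       [ 0.00000000e+00,  0.00000000e+00,  0.00000000e+00,
         1.00000000e+00]])}
```

View pics/scene0.png

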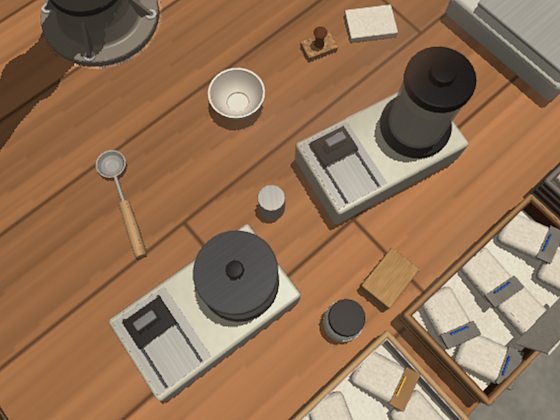

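View pics/top0.png

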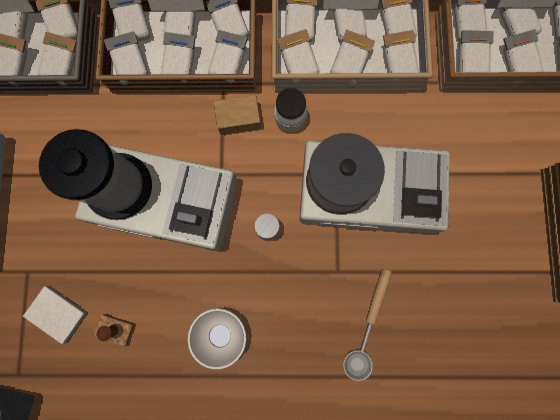

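View pics/wrist0.png

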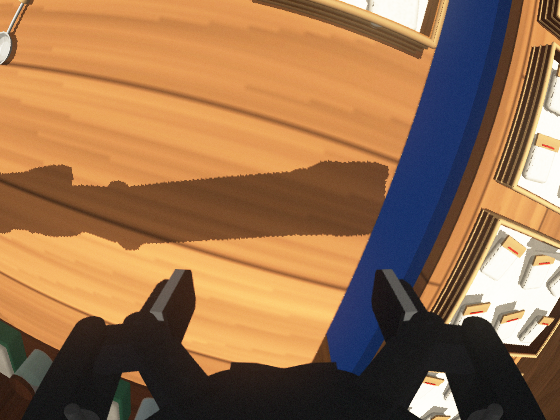

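The top view shows the drum mill at right, with its base spanning columns 302–449 and rows 142–232. Its tab fin is near (429,200) and the track runs up the image. The jar mill is at left. Next I measure the drum mill's pose.

```bash
cat > h.py <<'E'
import numpy as np, cv2
from scipy.spatial.transform import Rotation as R
from cell import r
def plane(name,px,z):
    c=r.calibration(name); K=c["camera_matrix"]; Rm=R.from_rotvec(c["rvec"]).as_matrix(); o=-Rm.T@c["tvec"]
    px=np.atleast_2d(px).astype(float); ray=np.c_[px,np.ones(len(px))]@np.linalg.inv(K).T@Rm
    return o+ray*((z-o[2])/ray[:,2])[:,None]
def cloud(name,d):
    c=r.calibration(name); K=c["camera_matrix"]; Rm=R.from_rotvec(c["rvec"]).as_matrix()
    v,u=np.mgrid[:d.shape[0],:d.shape[1]]
    p=np.stack([u,v,np.ones_like(u)],-1)@np.linalg.inv(K).T*d[...,None]
    return (p-c["tvec"])@Rm
E
python3 - <<'E'
from h import *
for n,box in (("top",(290,120,460,245)),("scene",(100,215,310,405))):
    d=np.load(f"pics/{n}0.npy"); P=cloud(n,d); im=cv2.imread(f"pics/{n}0.png")
    x0,y0,x1,y1=box; m=np.zeros(d.shape,bool); m[y0:y1,x0:x1]=1; m&=d>0
    b=m&(P[...,2]>60)
    # largest comp
    k,l,s,_=cv2.connectedComponentsWithStats(b.astype(np.uint8)); i=1+np.argmax(s[1:,4]); b=l==i
    base=b&(P[...,2]>62)&(P[...,2]<78)
    rect=cv2.minAreaRect(P[b&(P[...,2]<112)][:,:2].astype(np.float32))
    print(n,"rect",rect,"z base",np.median(P[base][:,2]))
    f=b&(P[...,2]>98)&(P[...,2]<113); 
    k,l,s,c=cv2.connectedComponentsWithStats(f.astype(np.uint8))
    for i in range(1,k):
        if s[i,4]>25:
            q=P[l==i]; print("z98-113 comp",s[i],c[i],q.mean(0),cv2.minAreaRect(q[:,:2].astype(np.float32)))
    dr=b&(P[...,2]>120); print("drum hi",P[dr].mean(0),P[dr][:,2].max(),cv2.minEnclosingCircle(P[dr][:,:2].astype(np.float32)))
    s=3; c2=cv2.resize(im[y0:y1,x0:x1],None,fx=s,fy=s,interpolation=cv2.INTER_CUBIC); cv2.imwrite(f"pics/{n}crop.png",c2)
E
```

```text
top rect ((578.9832763671875, -194.52976989746094), (249.96286010742188, 140.27847290039062), 85.38783264160156) z base 70.22230639512652
z98-113 comp [309 181  48  30 101] [328.51485149 202.17821782] [ 541.3140067  -109.83401277  105.72051559] ((545.2727661132812, -111.23487854003906), (85.96619415283203, 20.89073371887207), 61.03030776977539)
z98-113 comp [415 195  23  11 217] [425.94930876 200.04147465] [ 544.39035795 -265.18132014  106.81266546] ((544.834228515625, -266.5309143066406), (33.248416900634766, 15.196296691894531), 85.42381286621094)
drum hi [ 581.49003949 -131.69546231  154.11690528] 170.71956894274928 ((583.7939453125, -132.6418914794922), 56.91280746459961)
scene rect ((579.3933715820312, -195.79898071289062), (250.57449340820312, 140.7991943359375), 85.21097564697266) z base 70.70968109291357
z98-113 comp [221 295  52  24  78] [249.76923077 311.35897436] [ 631.94360106 -150.70107174  105.77845274] ((628.9590454101562, -150.50411987304688), (75.0546875, 15.121930122375488), 69.48326873779297)
z98-113 comp [132 309  27  24 295] [144.77288136 320.88135593] [ 546.86298962 -267.58400586  107.12829809] ((545.7330322265625, -267.9198913574219), (33.03171157836914, 15.863441467285156), 84.75786590576172)
drum hi [ 586.76853429 -134.93450245  154.87230907] 171.81059067768356 ((584.7794799804688, -133.56317138671875), 57.19392395019531)
```

View pics/topcrop.png

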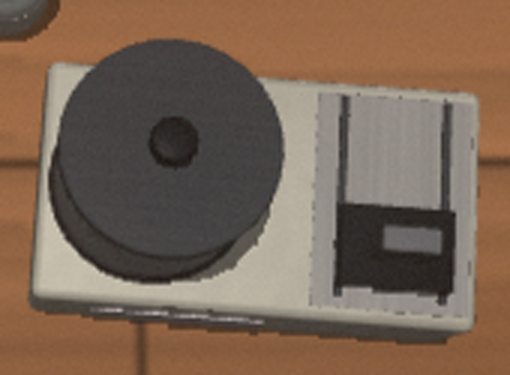

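View pics/scenecrop.png

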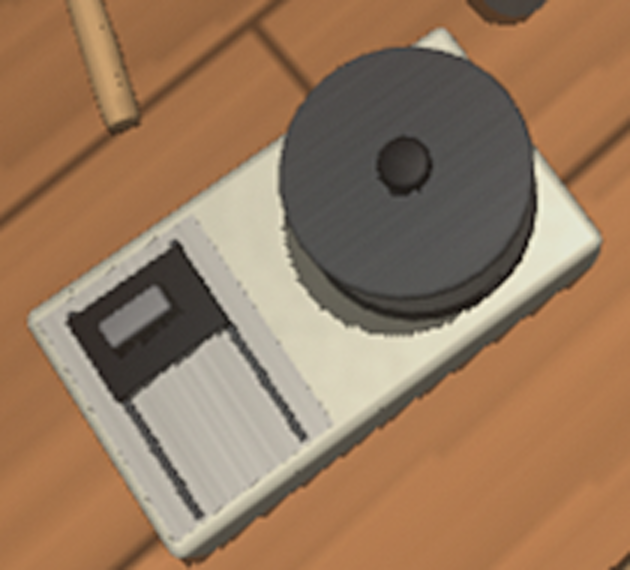

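The base rectangle measures 250×140 mm in both views, with its centre near (579.2,-195.1) and yaw about -4.7°. The drum and fin land where that predicts, which puts the tab at about 2 mm of travel. My plan is to push the fin with shut fingers, back off over the button, and press. Next I work out the moves.

```bash
cat >> h.py <<'E'
C=np.array([579.2,-195.1]); yaw=np.radians(-4.7)
ex=np.array([np.cos(yaw),np.sin(yaw)]); ey=np.array([-ex[1],ex[0]])
def mill(x,y): return C+x*ex+y*ey
def tomill(p): return (np.asarray(p)[:2]-C)@np.c_[ex,ey]
def rel(x,y,z):
    "row shift numbers to reach mill x,y at world z"
    s=r.state(); M=R.from_rotvec(s["orientation"]).as_matrix()
    t=np.r_[mill(x,y),z]
    print("mill xy now",tomill(s["ee_pos"]).round(1),"z",s["ee_pos"][2].round(1),"F",s["contact_force"].round(1),"t",round(s["clock"],2),"grip",round(s["grip_width"],1))
    print("shift",(M.T@(t-s["ee_pos"])/1000).round(4))
    return M
E
python3 - <<'E'
from h import *
M=rel(-75,-75,170); print(M.round(3)); z=M[:2,2]
print("jaw angle deg",np.degrees(np.arctan2(z[1],z[0])),"tool y",np.degrees(np.arctan2(M[1,1],M[0,1])))
E
```

```text
mill xy now [-353.6 -456.7] z 230.5 F [-0.5 -1.  -0.6] t 0.15 grip 85.9
shift [ 0.0608  0.3998 -0.2519]
[[-0.001  0.957  0.292]
 [ 0.001  0.292 -0.957]
 [-1.    -0.    -0.002]]
jaw angle deg -73.04327566762313 tool y 16.95673313199431
```

```bash
python3 -m jog '[[-1,0,0.4,-0.252,0.482],[-1,0,0.4,-0.252,0.482],[-1,0,0.4,-0.252,0.482],[-1,0,0.4,-0.252,0.482],[-1,0,0.4,-0.252,0.482]]' 40
python3 - <<'E'
from h import *
M=rel(-75,-75,200); print("jaw deg",np.degrees(np.arctan2(M[1,2],M[0,2])))
E
```

```text
clock: 0.57
ee_pos: [325.0, -464.0, 230.9]
orientation: [1.271, 1.17, -1.271]
contact_force: [1.1, -0.4, -0.3]
grip_width: 25.6
mill xy now [-231.3 -288.8] z 230.9 F [ 1.1 -0.4 -0.3] t 0.57 grip 25.6
shift [ 0.031  0.156 -0.214]
jaw deg -94.79758086331161
```

```bash
python3 -m jog '[[-1,0,0.156,-0.214,0],[-1,0,0.156,-0.214,0],[-1,0,0.156,-0.214,0],[-1,0.03,0.156,-0.214,0],[-1,0.03,0.156,-0.214,0]]'
python3 - <<'E'
from h import *
M=rel(-75,-75,130); print("jaw deg",np.degrees(np.arctan2(M[1,2],M[0,2])))
E
```

```text
clock: 0.98
ee_pos: [460.3, -307.7, 214.1]
orientation: [1.271, 1.169, -1.27]
contact_force: [0.2, 0.2, -0.5]
grip_width: 0.0
mill xy now [-109.3 -121.9] z 214.1 F [ 0.2  0.2 -0.5] t 0.98 grip 0.0
shift [ 0.0841  0.0342 -0.0469]
jaw deg -94.79476488156794
```

```bash
python3 -m jog '[[-1,0.02,0.034,-0.047,0],[-1,0.04,0.034,-0.047,0],[-1,0.084,0.034,-0.047,0],[-1,0.084,0.034,-0.047,0],[-1,0.084,0.034,-0.047,0]]'
python3 - <<'E'
from h import *
M=rel(-70,-75,93); print("jaw deg",np.degrees(np.arctan2(M[1,2],M[0,2])))
for n in ("wrist","scene"):
    im,d=r.get_image(n); cv2.imwrite(f"pics/{n}1.png",im[:,:,::-1])
E
```

```text
clock: 1.4
ee_pos: [495.9, -262.8, 127.8]
orientation: [1.27, 1.175, -1.273]
contact_force: [-0.6, -0.5, -0.2]
grip_width: 0.2
mill xy now [-77.4 -74.3] z 127.8 F [-0.6 -0.5 -0.2] t 1.4 grip 0.2
shift [0.0348 0.0076 0.0008]
jaw deg -94.78160097724391
```

View pics/wrist1.png

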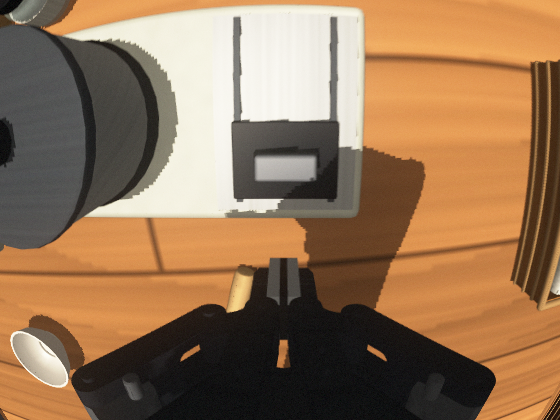

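View pics/scene1.png

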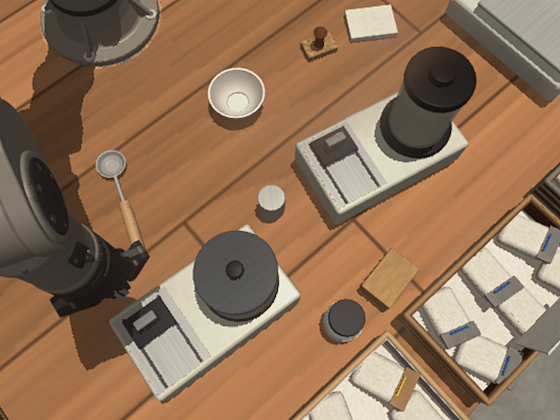

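The shut fingers (column 283) line up with the fin (column 286). The gripper's knuckles stick out sideways toward the drum, though, so I'll turn the hand 90° to keep the jaws along the track, away from the drum.

```bash
python3 - <<'E'
from h import *
print(r.state()["joints"].round(2)); rel(-77,-75,128)
E
python3 -m jog '[[-1,-0.03,0,0,1],[-1,-0.03,0,0,1],[-1,-0.03,0,0,1],[-1,-0.03,0,0,1],[-1,-0.03,0,0,1]]'
python3 - <<'E'
from h import *
print(r.state()["joints"].round(2)); M=rel(-77,-75,158); print("jaw deg",np.degrees(np.arctan2(M[1,2],M[0,2])))
E
```

```text
[ 0.52  0.34 -0.13  1.85  0.05  0.95 -1.29]
mill xy now [-74.7 -76.4] z 131.5 F [ 0.9 -0.   0.5] t 1.5 grip 0.2
shift [ 0.0035 -0.0023 -0.0013]
clock: 1.92
ee_pos: [499.5, -267.0, 164.8]
orientation: [1.718, 0.774, -1.709]
contact_force: [0.4, -0.4, -0.8]
grip_width: -0.2
[ 0.43  0.31 -0.02  1.82  0.01  1.01 -1.88]
mill xy now [-73.5 -78.2] z 164.8 F [ 0.4 -0.4 -0.8] t 1.92 grip -0.2
shift [ 0.0068 -0.0047 -0.0005]
jaw deg -131.09367199514566
```

```bash
A='';python3 -m jog '[[-1,0,0,0,-1],[-1,0,0,0,-1],[-1,0,0,0,-1],[-1,0,0,0,-1],[-1,0,0,0,-1]]' >/dev/null; python3 -m jog '[[-1,0,0,0,-1],[-1,0,0,0,-1],[-1,0,0,0,-1],[-1,0,0,0,-1],[-1,0,0,0,-1]]'>/dev/null;python3 -m jog '[[-1,0,0,0,-1],[-1,0,0,0,-1],[-1,0,0,0,-1],[-1,0,0,0,-1],[-1,0,0,0,-1]]'
python3 - <<'E'
from h import *
print(r.state()["joints"].round(2)); M=rel(-77,-75,128); print("jaw deg",np.degrees(np.arctan2(M[1,2],M[0,2])))
E
```

```text
clock: 3.17
ee_pos: [502.2, -273.0, 174.0]
orientation: [0.308, 1.529, -0.319]
contact_force: [-0.8, 0.4, 0.3]
grip_width: 0.0
[ 0.7   0.31 -0.34  1.8   0.12  1.03 -0.09]
mill xy now [-70.4 -84. ] z 174.0 F [-0.8  0.4  0.3] t 3.17 grip 0.0
shift [ 0.0458  0.0066 -0.01  ]
jaw deg -22.977857609270938
```

```bash
python3 -m jog '[[-1,0,0.007,-0.01,-0.406],[-1,0,0.007,-0.01,-0.406],[-1,0.03,0.007,-0.01,-0.406],[-1,0.045,0.007,-0.01,-0.406],[-1,0.045,0.007,-0.01,-0.406]]'
python3 - <<'E'
from h import *
print(r.state()["joints"].round(2)); M=rel(-75,-75,93); print("jaw deg",np.degrees(np.arctan2(M[1,2],M[0,2])), M[:,0])
E
```

```text
clock: 3.58
ee_pos: [494.8, -264.3, 128.3]
orientation: [0.059, 1.555, -0.074]
contact_force: [-1.7, -0.5, -0.0]
grip_width: 0.3
[ 0.73  0.35 -0.39  1.87  0.17  0.93  0.18]
mill xy now [-78.4 -75.9] z 128.3 F [-1.7 -0.5 -0. ] t 3.58 grip 0.3
shift [0.0353 0.0012 0.0029]
jaw deg -4.8615148004071065 [ 0.01456291 -0.01048267 -0.999839  ]
```

```bash
python3 -m jog '[[-1,0.035,0.001,0.001,0],[-1,0.035,0.001,0.001,0],[-1,0.035,0.001,0.001,0],[-1,0.035,0.001,0.001,0]]'
python3 - <<'E'
from h import *
s=r.state()
M=rel(13,-75,93); print("jaw deg",np.degrees(np.arctan2(M[1,2],M[0,2])))
im,d=r.get_image("wrist"); cv2.imwrite(f"pics/w2.png",im[:,:,::-1])
im,d=r.get_image("scene"); cv2.imwrite(f"pics/s2.png",cv2.resize(im[200:420,0:310,::-1],None,fx=2.4,fy=2.4))
E
```

```text
clock: 3.92
ee_pos: [497.7, -264.9, 95.7]
orientation: [0.058, 1.552, -0.076]
contact_force: [0.6, 0.6, -0.1]
grip_width: 0.2
mill xy now [-75.5 -76.2] z 95.7 F [ 0.6  0.6 -0.1] t 3.92 grip 0.2
shift [0.0043 0.0016 0.0884]
jaw deg -4.915900033530757
```

View pics/w2.png

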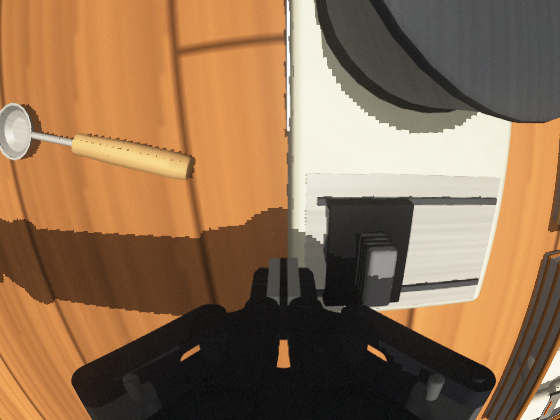

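View pics/s2.png

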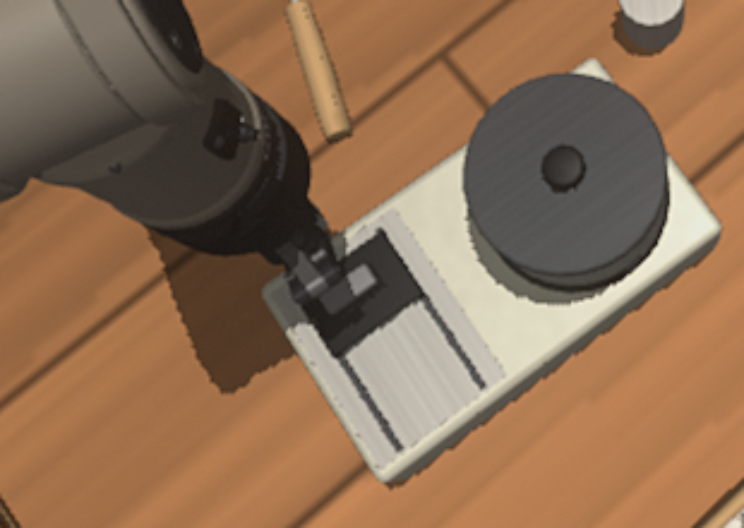

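The fingers sit behind the fin, in line with it and clear of the plate. Now I push.

```bash
python3 -m jog '[[-1,0.003,0.001,0.015,0],[-1,0.003,0.001,0.025,0],[-1,0.003,0.001,0.035,0],[-1,0.003,0.001,0.045,0],[-1,0.003,0.001,0.055,0]]'
python3 - <<'E'
from h import *
M=rel(8,-75,93); print("jaw deg",np.degrees(np.arctan2(M[1,2],M[0,2])))
im,d=r.get_image("wrist"); cv2.imwrite(f"pics/w3.png",im[:,:,::-1])
E
```

```text
clock: 4.43
ee_pos: [553.3, -268.7, 94.2]
orientation: [0.058, 1.552, -0.077]
contact_force: [-2.2, 0.4, 2.0]
grip_width: -0.1
mill xy now [-19.8 -75.5] z 94.2 F [-2.2  0.4  2. ] t 4.43 grip -0.1
shift [0.0017 0.0006 0.0277]
jaw deg -4.898573306249543
```

View pics/w3.png

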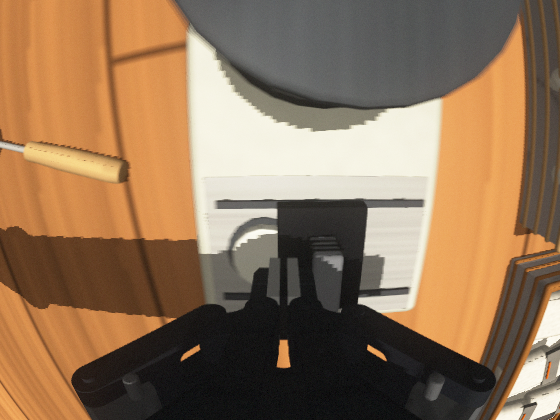

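The tab is sliding with about 2 N on the tool, and the button is coming out at (262,255). I keep pushing toward the end stop.

```bash
python3 -m jog '[[-1,0,0,0.008,0],[-1,0,0,0.015,0],[-1,0,0,0.02,0],[-1,0,0,0.024,0],[-1,0,0,0.026,0]]'
python3 - <<'E'
from h import *
M=rel(8,-75,93)
E
python3 -m jog '[[-1,0,0,0.003,0],[-1,0,0,0.004,0],[-1,0,0,0.004,0]]'
python3 - <<'E'
from h import *
M=rel(8,-75,93)
E
```

```text
clock: 4.9
ee_pos: [581.9, -270.7, 94.3]
orientation: [0.057, 1.549, -0.075]
contact_force: [-3.2, -0.8, -1.5]
grip_width: 0.1
mill xy now [  8.9 -75.1] z 94.3 F [-3.2 -0.8 -1.5] t 4.9 grip 0.1
shift [ 0.0013  0.0001 -0.0009]
clock: 5.15
ee_pos: [582.5, -270.7, 94.2]
orientation: [0.058, 1.557, -0.075]
contact_force: [-10.3, 1.5, 6.6]
grip_width: -0.3
mill xy now [  9.5 -75.1] z 94.2 F [-10.3   1.5   6.6] t 5.15 grip -0.3
shift [ 0.0012  0.0001 -0.0015]
```

The tool met a hard stop: force rose to 10 N and it advanced only 0.6 mm for a 4 mm command. Now I back off over the button and check.

```bash
python3 -m jog '[[-1,0,0,-0.01,0],[-1,0,0,-0.025,0],[-1,0,0,-0.0395,0],[-1,0,0,-0.0395,0],[-1,0,0,-0.0395,0]]'
python3 - <<'E'
from h import *
M=rel(-30,-75,82)
for n in ("wrist","scene","top"):
    im,d=r.get_image(n); np.save(f"pics/{n}4.npy",d); cv2.imwrite(f"pics/{n}4.png",im[:,:,::-1])
    if n!="wrist":
        P=cloud(n,d); q=np.stack([tomill(p) for p in P.reshape(-1,3)]).reshape(*d.shape,2)
        f=(d>0)&(P[...,2]>100)&(P[...,2]<112)&(abs(q[...,1]+75)<22)&(q[...,0]>12)&(q[...,0]<60)
        if f.sum(): print(n,f.sum(),cv2.minAreaRect(q[f].astype(np.float32)))
E
```

```text
clock: 5.57
ee_pos: [544.0, -267.6, 94.4]
orientation: [0.058, 1.555, -0.076]
contact_force: [0.7, -0.4, 0.6]
grip_width: 0.1
mill xy now [-29.1 -75.1] z 94.4 F [ 0.7 -0.4  0.6] t 5.57 grip 0.1
shift [ 0.0124  0.0003 -0.0011]
scene 292 ((30.427444458007812, -75.16200256347656), (32.86495590209961, 15.773759841918945), 89.7619857788086)
top 135 ((29.419300079345703, -68.67581939697266), (22.960264205932617, 14.873957633972168), 87.2289810180664)
```

View pics/wrist4.png

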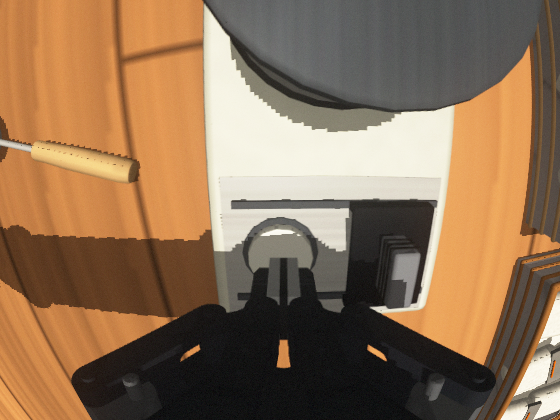

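View pics/scene4.png

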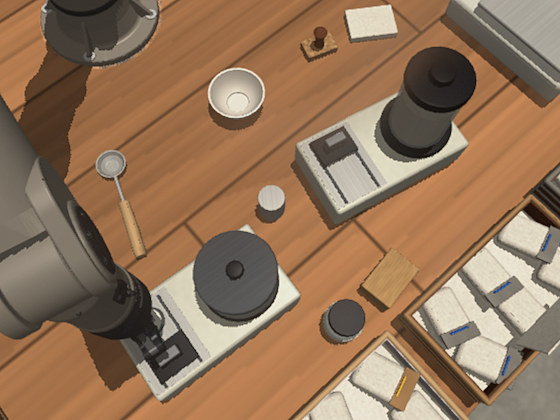

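In the scene view the fin's centre is at mill (30.4,-75.2), so the tab is fully across. The button (columns 245–317 in the wrist view) is under the fingertips at column 283. Now I press.

```bash
python3 -m jog '[[-1,0.006,0,-0.001,0],[-1,0.012,0,-0.001,0],[-1,0.016,0,-0.001,0],[-1,0.019,0,-0.001,0],[-1,0.021,0,-0.001,0]]'
python3 - <<'E'
from h import *
M=rel(-30,-75,72)
E
python3 -m jog '[[-1,0.002,0,0,0],[-1,0.003,0,0,0],[-1,0.003,0,0,0]]'
python3 - <<'E'
from h import *
M=rel(-30,-75,72)
E
```

```text
clock: 6.13
ee_pos: [544.4, -267.1, 73.0]
orientation: [0.058, 1.555, -0.074]
contact_force: [-1.7, 1.5, 10.4]
grip_width: 0.0
mill xy now [-28.8 -74.6] z 73.0 F [-1.7  1.5 10.4] t 6.13 grip 0.0
shift [ 0.001  -0.0004 -0.0012]
clock: 6.38
ee_pos: [544.5, -267.1, 72.9]
orientation: [0.058, 1.556, -0.075]
contact_force: [-7.3, 2.8, 19.0]
grip_width: -0.1
mill xy now [-28.7 -74.6] z 72.9 F [-7.3  2.8 19. ] t 6.38 grip -0.1
shift [ 0.0009 -0.0004 -0.0014]
```

The button bottomed at z = 73 mm with 19 N on the tool, and fully down should be 73 mm. Now I release it and pull clear.

```bash
python3 -m jog '[[-1,-0.006,0,0,0],[-1,-0.03,0,0,0],[-1,-0.07,0,0,0],[-1,-0.11,0,0,0],[-1,-0.14,0,0,0]]'; python3 -m jog '[[-1,-0.02,-0.03,-0.04,0],[-1,-0.03,-0.06,-0.08,0],[-1,-0.03,-0.08,-0.11,0],[-1,-0.03,-0.08,-0.14,0],[-1,-0.03,-0.08,-0.14,0]]'; python3 -m jog '[[-1,0,0,0,0],[-1,0,0,0,0],[-1,0,0,0,0]]'
python3 - <<'E'
from h import *
M=rel(-30,-75,200)
for n in ("wrist","scene","top"):
    im,d=r.get_image(n); cv2.imwrite(f"pics/{n}5.png",im[:,:,::-1])
    if n!="wrist":
        P=cloud(n,d); q=((P[...,:2]-C)@np.c_[ex,ey])
        f=(d>0)&(P[...,2]>100)&(P[...,2]<112)&(abs(q[...,1]+75)<22)&(q[...,0]>12)&(q[...,0]<60)
        if f.sum(): print(n,"fin",f.sum(),cv2.minAreaRect(q[f].astype(np.float32)))
        b=(d>0)&(np.hypot(q[...,0]+30,q[...,1]+75)<13); print(n,"button z",b.sum(),np.median(P[b][:,2]))
        g=(d>0)&(abs(q[...,1]+75)<20)&(q[...,0]<-54)&(q[...,0]>-64); print("base z",g.sum(),np.median(P[g][:,2]))
    
    if n=="scene": cv2.imwrite("pics/s5c.png",cv2.resize(im[215:405,100:310,::-1],None,fx=3,fy=3))
E
```

```text
clock: 6.8
ee_pos: [543.2, -265.7, 215.7]
orientation: [0.057, 1.554, -0.076]
contact_force: [1.0, -0.3, 0.1]
grip_width: 0.1
clock: 7.22
ee_pos: [387.5, -336.7, 243.6]
orientation: [0.064, 1.56, -0.086]
contact_force: [-0.5, -0.3, -2.2]
grip_width: -0.3
clock: 7.47
ee_pos: [388.2, -336.3, 243.4]
orientation: [0.064, 1.56, -0.085]
contact_force: [0.6, -0.1, 0.2]
grip_width: 0.1
mill xy now [-178.8 -156.4] z 243.4 F [ 0.6 -0.1  0.2] t 7.47 grip 0.1
shift [0.0438 0.0839 0.1473]
scene fin 294 ((30.290447235107422, -74.91355895996094), (32.49143600463867, 15.633391380310059), 88.43196105957031)
scene button z 265 79.58521775340286
base z 188 71.19324173735866
top fin 206 ((29.105928421020508, -73.95513916015625), (33.5246696472168, 15.053295135498047), 89.35757446289062)
top button z 189 79.20384148858427
base z 142 70.80603950201709
```

View pics/scene5.png

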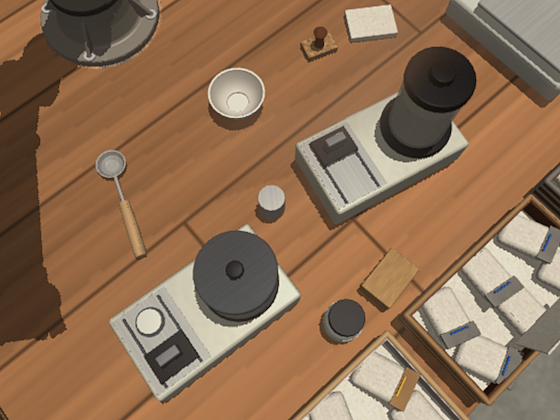

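View pics/top5.png

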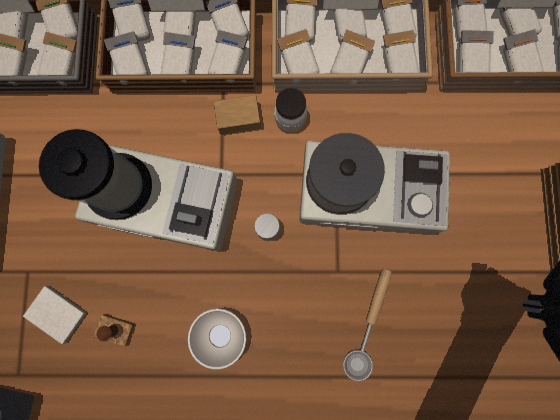

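The tab is at the far end (fin at (170,354) in the scene view). The button is uncovered and back up at (150,321), at a height of about 79 mm. The jar mill looks unchanged and the arm is clear, so I'm handing in.

```bash
python3 -c "
from cell import r
print(r.hand_in())"
```

```text
the job is handed in; nothing more can be done
None
```

I slid the drum mill's lock tab to its end stop, pressed the button fully down, let it come back up, and handed the job in at about 7.6 s.

- **Tab:** the shut fingers pushed the fin until the tab stopped, with force rising to about 10 N. Afterwards the fin measured 30.3 mm (scene camera) and 29.1 mm (top camera) along the track. Full travel puts it at 30 mm, so the two agree within the 2 mm calibration.
- **Button:** it bottomed at a tip height of 73 mm with about 19 N on the tool, where 5 N is enough for fully down. After release its top measured 79.2 to 79.6 mm, against 79 mm when up.
- **Everything else:** the jar mill was not touched and looks unchanged in the last pictures. The arm stands clear, reading about zero force.

No check failed. One top-view reading of the fin was off in y (-68.7 mm against -75 mm), most likely because the arm was partly blocking that view. It read correctly (-74.0 mm) once the arm had pulled back.

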